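# Press a relay home on the sprung test plunger and hold it

### The job

Set the relay into the pocket of the test fixture and let go of it, then swing the locking lever fully shut across it. Then push the relay from behind, against the sprung plunger, until it is fully home on the hard stop, firmly but without ramming it, and finish while still pressing it there. Leave the other things on the bench where they are.

Things in the scene. Friction and masses are not known exactly. Their poses are not given: they have to be found in the camera images.
- fixture: Relay test fixture, fixed to the bench: aluminium plate 12 mm thick (x -95..75, y -60..68) with a pocket, sprung plunger, steel stop block and swing lever. Origin on the bench below the middle of the stop face; +x (level) is the direction in which the relay is pushed, +y towards the lever's pivot, z up. In this frame (mm) the pushed-home relay has its middle at x -30, its rear end at x -60.
- pocket (a point): Middle of the pocket floor (plate top, z 12 mm; fixture x -43, y 0); a relay is lowered with its underside centre here, its length along fixture x, either end leading. Side walls 8 mm high, 10 thick, 34 apart, only at fixture x -48..0; no sides behind them. A bead 4 mm high at x -80..-76 ends it at the rear, the free plunger at x -10 in front: 3 mm to spare each way.
- stop: The hard stop: steel block 26 (x) x 50 (y) mm, z 12..44, part of the fixture, slotted 18 mm wide in the middle for the plunger. Origin as the fixture's; its stop face is the fixture's plane x = 0. A relay pushed home has its leading end flat on this face.
- plunger (a joint): Travel of the sprung plunger (m): 0 standing out 10 mm from the stop face, 0.010 flush with it (relay on the stop). It pushes back with 3 N at first touch, rising evenly to 7 N when flush; friction can add up to about 6 N to the push needed, so 16 to 20 N is a sure hold. Beyond flush the push bears on the hard stop. It drives the relay back if let go.
- plunger_tip (a point): Middle of the plunger's flat brass tip (14 mm across), 28 mm above the bench.
- lever (a joint): Swing angle of the locking lever (rad) about an upright axis at fixture x -14, y +46 mm: 0 open, arm pointing along the fixture's +x; 1.571 shut against its end stop, arm pointing along -y across the pocket. It closes clockwise seen from above and stays where it is left (about 1 N at the knob moves it).
- lever_knob (a point): Top centre of the lever's upright round black knob: 14 mm across, z 51.5..73.5 mm above the bench, 78 mm from the pivot axis. The lever's arm under it, 14 mm wide, lies at z 46.5..51.5 and clears a seated relay's top (z 44) by 2.5 mm.
- relay: Relay in a grey housing on a black foot, a block 60 (x) x 30 (y) x 32 (z) mm, about 0.12 kg, lying loose on the bench to the right of the fixture. Origin: centre of its underside; x along its length. To be gripped across its 30 mm width.
- spool: Bystander: solder spool, 55 mm across, 45 mm tall, standing loose; origin at the centre of its underside.
- flux: Bystander: brown dropper bottle, 30 mm across, 95 mm tall, standing loose; origin at the centre of its underside.
Things that resemble listed ones, but are neither listed nor needed, are in the scene too. What is shaped like the relay but red or yellow is not meant.

How it is judged (in metres and radians):
On the way, in this order (a step that is already met when the one before it is completed fails the run):
1. the relay lies in the pocket, let go, the lever still open (y of relay in the frame of fixture between -0.004 and 0.004 m and z of relay in the frame of fixture between 0.01 and 0.0145 m and angle between the x axis of relay and the x axis of fixture, either way round below 0.15 rad and x of relay in the frame of fixture between -0.05 and -0.036 m and value of joint lever below 0.8 rad and contact force between the fingers and relay below 0.2 N), for 0.2 s.
2. the lever is swung shut, the relay in the pocket and not yet pressed home (y of relay in the frame of fixture between -0.004 and 0.004 m and z of relay in the frame of fixture between 0.01 and 0.0145 m and angle between the x axis of relay and the x axis of fixture, either way round below 0.15 rad and value of joint lever above 1.42 rad and value of joint plunger below 0.0075 m), for 0.1 s.
3. the relay is pressed home on the stop (y of relay in the frame of fixture between -0.004 and 0.004 m and z of relay in the frame of fixture between 0.01 and 0.0145 m and angle between the x axis of relay and the x axis of fixture, either way round below 0.15 rad and value of joint lever above 1.42 rad and value of joint plunger above 0.0086 m and contact force between relay and stop above 1.5 N and contact force between the fingers and relay above 5 N), for 0.5 s.
At the end, for the whole second after the job is handed in: The fingers still press the relay (over 5 N): plunger pushed in at least 8.6 mm, the relay bearing on the stop block with over 1.5 N, flat in the pocket (within 4 mm of its middle line, 0.15 rad), the lever shut (over 1.42 rad) (all of step 3); the arm keeps its last pose, push and grip.
It fails at once if the relay is rammed: over 70 N against the stop (contact force between relay and stop above 70 N).
It fails at once if a bystander is moved more than 30 mm (distance of any of spool, flux from where it was at the start of the episode above 0.03 m).
It also fails if it takes over 58 s, if anything falls off the work surface, if the arm or the gripper's body presses on something with over 40 N, if the wrist force passes 120 N, or if a joint passes its speed limit or range.

### The arm

A 6-joint arm with a two-finger parallel gripper is mounted at the origin on a cart in front of the work surface, level with it; the furniture and walls round the work are solid. World frame = base frame: x ahead of the robot, y to its left, z up, the work surface at z = 0. Lengths are in mm, angles in rad, forces in N, time in s.
With the tool pointing down it reaches from about 350 to 875 mm from the base axis. Payload 4.2 kg.
Tool frame: the origin (TCP) lies between the finger pads; the fingertips stand 25 mm ahead of it and the grasp point (between the pads) lies 6 mm ahead of it; z points along the fingers, y is the line along which they close (so a half turn about z gives the same grasp; the last joint's range is limited). The gripper opens to 85 mm and grips with 20 to 120 N. Pads are 22 mm wide; open, the fingers measure 114 mm over their backs; the gripper's body (76 mm by 85 mm) begins 54 mm behind the grasp point. The pads swing forward as they close: fully open they stand 13 mm farther back than shut.
Start: joints at [1.539, 0.385, 0.008, 0, -1.194, -0.259], TCP at [179.167, 598.747, 256.312] pointing down, gripper open.
Joint ranges: [-3.14, 3.14], [-1.21, 2.06], [-1.07, 1.41], [-3.16, 2.05], [-2.99, -0.16], [-3.1, 3.1]. Speed limits (rad/s): [2.79, 2.79, 3.14, 3.14, 3.14, 3.14].

### API

Orientations are given as a unit quaternion [x, y, z, w].
In Python, from bench import arm gives the robot as it stands.
- The arm moves only by the shell command python3 -m pendant 'ROWS'. ROWS is JSON, a list of rows, each a list of 7 numbers: the shift along the tool's x, y, z in m, then the turn, a rotation vector about the tool's x, y, z in degrees, then the finger opening in m, from 0 to 0.0854. In form: [[x, y, z, wx, wy, wz, fingers], ...]. A call has 1 to 12 rows; each row shifts and turns the commanded pose from where the row before left it, along the tool's axes as they then stand; what a row does not reach is not made up. A row lasts 1/10 s, in which the tool goes at most 50 mm and 8.59 degrees, less where a joint would pass 70% of its speed; a pose out of reach is approached as far as the arm can. A call is refused whole if a number of a shift passes 0.05 or a number of a turn 8.59, either way. A call with a gripper value outside its range is refused whole. The fingers move at their own pace and stop on an object; the grip force is fixed at half the most. Time passes only in rows, so rows that do not move let the fingers close. It gives the time, the measured TCP pose, the force, the opening and the grip force at its end, in the units of the state.
- arm.read_state(): the state, without advancing time (a new reading comes with each control period).
- arm.get_image(name): name is "scene" or "side" or "wrist"; returns a dict with "image" (420x560x3 uint8, red, green, blue), "fx", "fy", "cx", "cy" (pixels), "xyz" and "rotation" of the camera in the world. Camera axes: x right, y down, z forward; pixel columns grow to the right and rows downward; lengths in mm; the calibration is good to about 2 mm. A picture is of the moment at which its call begins. There is no depth.
- arm.job_done(): hands the job in; it is judged then, once.
The state is a dict: "clock": time; "joints": joint angles; "joint_vel": joint speeds; "joint_efforts": joint torques, N m; "position": TCP position; "ee_rot": TCP orientation; "contact_force": force on the tool from outside, world axes, zero at the start; "wrist_torque": the same for the moment, N m; "gripper_width": finger opening in mm; "grasp_force": force on a finger pad.
Only numpy, scipy, OpenCV 4.12 (cv2) and the standard library are available. Lean on these libraries where they do the work, as an engineer would, in place of code of your own. Each camera call takes 0.05 s, during which the arm holds its last target. There are 200 camera calls.

## Working session

There is one attempt and no reset: what is moved stays moved. The work goes in short steps, Python scripts to look and compute and a shell command to move; the robot and the scene stay as the last step left them, time stands still between calls to the robot, and variables do not carry over. Pictures are saved under pics/ and viewed, at most 13 in all, crops included, and the job is handed in when it is done.

```bash
mkdir -p pics; ls; python3 - <<'E'
from bench import arm
import cv2,numpy as np
for n in ["scene","side"]:
    d=arm.get_image(n); cv2.imwrite(f"pics/{n}0.png",d["image"][:,:,::-1])
    np.savez(f"pics/{n}0.npz",**d)
    print(n,d["fx"],d["cx"],d["cy"],d["xyz"],np.round(d["rotation"],3).tolist())
print(arm.read_state())
E
```

```text
pics
scene 408.82964926346693 286.1392342566061 205.3674958527728 [ 119.77285945 -646.30168039  662.17610513] [0.871, -0.219, 0.116, -0.424]
side 453.96310943994473 273.8965055598676 210.11397537224067 [ 367.80524485 -691.07870128  684.47159356] [0.907, -0.063, 0.034, -0.415]
{'clock': 0.1, 'joints': array([ 1.53862009e+00,  3.85464436e-01,  6.76183112e-03, -4.11569828e-04,
       -1.19398422e+00, -2.58638342e-01]), 'joint_vel': array([ 0.00033798, -0.00192916,  0.00226168,  0.00278891, -0.00035048,
        0.00149823]), 'joint_efforts': array([-4.65489211e-04, -3.93323207e+01,  1.88928992e+01,  4.19804022e+00,
       -2.62483205e-03,  5.43284756e-06]), 'position': array([179.03666212, 598.32000332, 255.34332623]), 'ee_rot': array([ 9.89435513e-01, -1.44970466e-01, -8.32481521e-05,  9.60806681e-04]), 'contact_force': array([ 1.1845516 , -0.11732597, -0.36995795]), 'wrist_torque': array([-0.03586289, -0.02811087,  0.00910451]), 'grasp_force': 0.0, 'gripper_width': 85.62150127687684}
```

View pictures.

View pics/scene0.png

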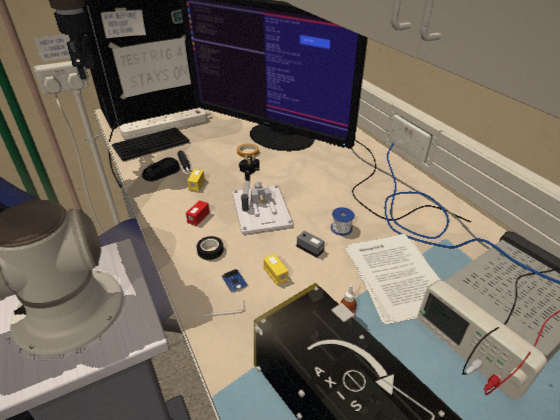

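View pics/side0.png

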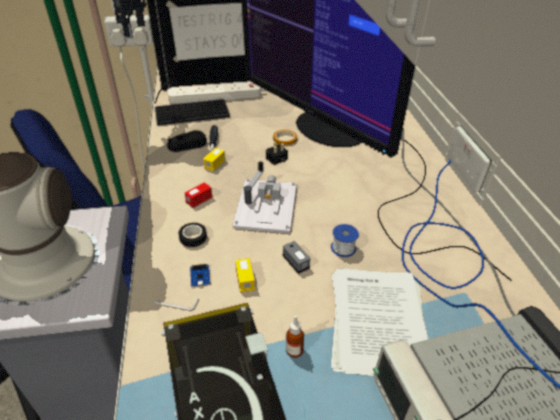

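```bash
cat > h.py <<'E'
import numpy as np, cv2
from scipy.spatial.transform import Rotation as R
def rotm(d):
    r=np.asarray(d["rotation"]); return R.from_quat(r).as_matrix() if r.size==4 else r
def ray(d,u,v,z):
    "pixel -> world point on plane z (mm)"
    k=rotm(d)@np.array([(u-d["cx"])/d["fx"],(v-d["cy"])/d["fy"],1.]); c=np.asarray(d["xyz"])
    return c+k*(z-c[2])/k[2]
def proj(d,p):
    q=rotm(d).T@(np.asarray(p,float)-d["xyz"]); return np.array([d["fx"]*q[0]/q[2]+d["cx"],d["fy"]*q[1]/q[2]+d["cy"]])
E
python3 - <<'E'
from h import *
S=[]
for n,(x0,y0),pts in [("scene",(215,135),dict(base=(64,310),fix=(264,210),relay=(310,240),spool=(342,230),flux=(348,308),tape=(248,165))),("side",(225,130),dict(fix=(266,206),relay=(296,255),spool=(345,247),flux=(295,350)))]:
    d=dict(np.load(f"pics/{n}0.npz"))
    for k,p in pts.items(): print(n,k,ray(d,*p,10 if k!="base" else 0).round())
    S.append(cv2.resize(d["image"][y0:y0+150,x0:x0+130,::-1],None,fx=3,fy=3,interpolation=cv2.INTER_CUBIC))
cv2.imwrite("pics/crop0.png",np.hstack(S)); 
E
```

```text
scene base [-9.  2.  0.]
scene fix [472.  93.  10.]
scene relay [518. -58.  10.]
scene spool [605. -64.  10.]
scene flux [ 482. -261.   10.]
scene tape [525. 307.  10.]
side fix [470.  98.  10.]
side relay [511. -63.  10.]
side spool [616. -54.  10.]
side flux [ 470. -278.   10.]
```

View pics/crop0.png

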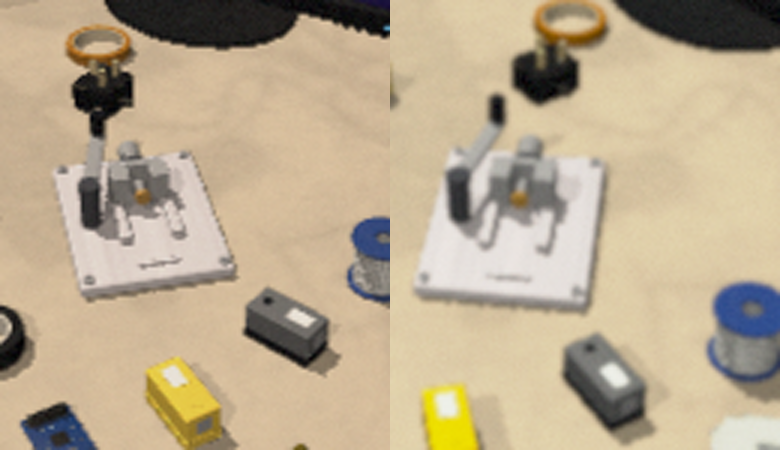

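```bash
cat >> h.py <<'E'
def need(st,pos,yaw=None):
    "shift in tool axes (mm) to pos and turn about tool z (deg) so that tool y lies at world heading yaw (mod 180)"
    M=R.from_quat(st["ee_rot"]).as_matrix(); s=M.T@(np.asarray(pos)-st["position"])
    h=np.degrees(np.arctan2(M[1,1],M[0,1])); tilt=np.degrees(np.arccos(-M[2,2]))
    w=None if yaw is None else -((yaw-h+90)%180-90)
    print("shift",s.round(1),"tool-y heading",round(h,2),"wz",w if w is None else round(w,2),"tilt",tilt.round(2),"pos",st["position"].round(1),"F",st["contact_force"].round(1),"w",round(st["gripper_width"],1),"t",st["clock"],"j6",round(st["joints"][5],2))
E
python3 -m pendant '[[0.034,0.034,-0.006,0,0,0,0.0854],[0.034,0.034,-0.006,0,0,0,0.0854],[0.034,0.034,-0.006,0,0,0,0.0854],[0.034,0.034,-0.006,0,0,0,0.0854],[0.034,0.034,-0.006,0,0,0,0.0854],[0.034,0.034,-0.006,0,0,0,0.0854],[0.034,0.034,-0.006,0,0,0,0.0854],[0.034,0.034,-0.006,0,0,0,0.0854],[0.034,0.034,-0.006,0,0,0,0.0854],[0.034,0.034,-0.006,0,0,0,0.0854],[0.034,0.034,-0.006,0,0,0,0.0854],[0,0,0,0,0,0,0.0854]]'
python3 - <<'E'
from h import *
from bench import arm
need(arm.read_state(),(470,60,330),0)
d=arm.get_image("wrist"); np.savez("pics/w1.npz",**d); cv2.imwrite("pics/w1.png",d["image"][:,:,::-1])
print(d["xyz"],d["fx"],rotm(d).round(2).tolist())
E
```

```text
clock: 1.3
position: [431.8, 129.1, 322.8]
ee_rot: [0.989, -0.149, 0.0, 0.0]
contact_force: [-1.2, -0.3, -0.9]
gripper_width: 85.5
grasp_force: 0.0
shift [56.8 54.8 -7.1] tool-y heading -107.1 wz 72.9 tilt 0.05 pos [431.8 129.1 322.8] F [-1.2 -0.3 -0.9] w 85.5 t 1.3 j6 0.62
[502.85905495 106.16268277 440.61815587] 363.25849935249454 [[-0.29, -0.91, -0.28], [-0.96, 0.28, 0.09], [-0.0, 0.29, -0.96]]
```

View pics/w1.png

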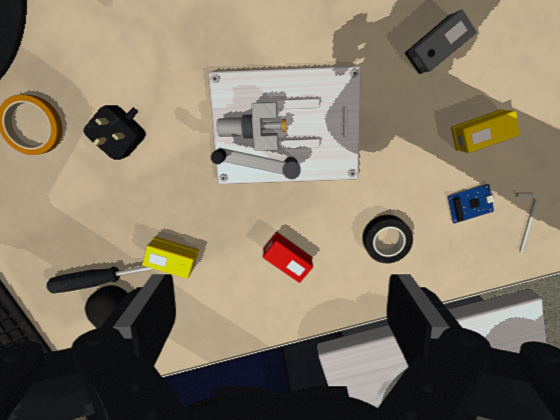

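```bash
python3 - <<'E'
from h import *
d=dict(np.load("pics/w1.npz")); im=d["image"]; hsv=cv2.cvtColor(im,cv2.COLOR_RGB2HSV)
m=((hsv[...,1]<40)&(hsv[...,2]>150)).astype(np.uint8); m[:,:195]=0;m[:,375:]=0;m[:55]=0;m[195:]=0
m=cv2.morphologyEx(m,cv2.MORPH_OPEN,np.ones((3,3)))
pts=np.argwhere(m)[:,::-1]; h=cv2.convexHull(pts.astype(np.float32)).reshape(-1,2)
W=np.array([ray(d,*p,12)[:2] for p in h],np.float32); print("plate",cv2.minAreaRect(W))
s=np.array([ray(d,u,v,12)[:2] for u,v in [(214,80),(355,73),(352,173),(224,177)]]); print("screws",s.round(1).tolist(),s.mean(0))
# relay: dark grey
m=((hsv[...,1]<60)&(hsv[...,2]<110)).astype(np.uint8); m[:,:395]=0;m[:,490:]=0;m[90:]=0
n,l,st,c=cv2.connectedComponentsWithStats(m); print(st[:6].tolist())
roi=im[0:90,395:490,::-1]; roi2=im[55:195,200:370,::-1]
a=cv2.resize(roi,(475,450),interpolation=cv2.INTER_CUBIC)
for k in range(0,95,10): cv2.putText(a,str(395+k),(k*5,10),0,.35,(0,0,255))
for k in range(0,90,10): cv2.putText(a,str(k),(0,k*5+4),0,.35,(0,0,255))
cv2.imwrite("pics/relay1.png",a)
E
```

```text
plate ((471.80145263671875, 110.40790557861328), (168.0487823486328, 126.34163665771484), 75.02220916748047)
screws [[544.5, 171.2], [505.6, 19.7], [397.5, 49.6], [437.9, 197.6]] [471.38793182 109.52891446]
[[0, 0, 560, 420, 233304], [406, 9, 71, 64, 1895], [415, 68, 1, 1, 1]]
```

View pics/relay1.png

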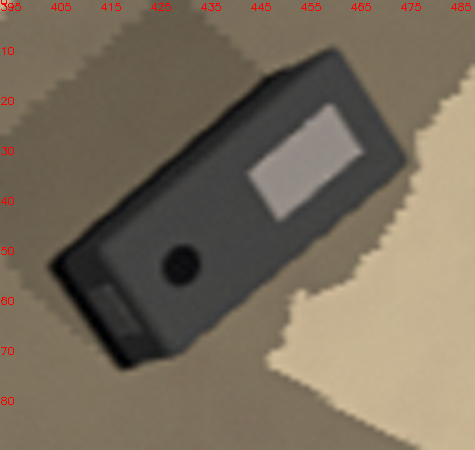

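```bash
python3 - <<'E'
from h import *
from bench import arm
d=dict(np.load("pics/w1.npz"))
W=np.array([ray(d,u,v,32)[:2] for u,v in [(414.6,49.4),(462,9.6),(476.2,31.6),(431,71)]])
c=W.mean(0);a=W[1]-W[0]+W[2]-W[3];print(W.round(1).tolist(),c,np.degrees(np.arctan2(a[1],a[0])),[np.linalg.norm(W[i]-W[(i+1)%4]).round(1) for i in range(4)])
yaw=np.degrees(np.arctan2(a[1],a[0]))+90
need(arm.read_state(),(*c,160),yaw)
E
```

```text
[[509.7, -40.7], [532.1, -93.3], [507.7, -104.1], [483.9, -53.2]] [508.34284267 -72.84600475] -65.93247363805963 [np.float64(57.2), np.float64(26.6), np.float64(56.2), np.float64(28.6)]
shift [133.6 172.1 162.2] tool-y heading -107.0 wz 48.94 tilt 0.01 pos [430.9 130.8 322.2] F [-0.   0.6  0.1] w 85.2 t 1.35 j6 0.62
```

```bash
python3 -m pendant '[[0,0,0,0,0,-8.19,0.06],[0,0,0,0,0,-8.19,0.06],[0,0,0,0,0,-8.19,0.06],[0,0,0,0,0,-8.19,0.06],[0,0,0,0,0,-8.19,0.06],[0,0,0,0,0,-8.19,0.06],[0,0,0,0,0,-8.19,0.06],[0,0,0,0,0,-8.19,0.06]]' >/dev/null
python3 -m pendant '[[0,0,0,0,0,-8.19,0.06],[0,0,0,0,0,-8.19,0.06],[0,0,0,0,0,-8.19,0.06],[0,0,0,0,0,-8.19,0.06],[0,0,0,0,0,-8.19,0.06],[0,0,0,0,0,-8.19,0.06],[0,0,0,0,0,-8.19,0.06],[0,0,0,0,0,-8.19,0.06],[0,0,0,0,0,0,0.06],[0,0,0,0,0,0,0.06]]'
python3 - <<'E'
from h import *
from bench import arm
need(arm.read_state(),(508.3,-72.8,170),24.1)
E
```

```text
clock: 3.15
position: [429.8, 133.9, 322.0]
ee_rot: [0.543, 0.84, -0.0, -0.0]
contact_force: [0.5, 0.2, 0.4]
gripper_width: 60.0
grasp_force: 0.0
shift [-220.7  -13.3  152. ] tool-y heading 24.29 wz 0.19 tilt 0.04 pos [429.8 133.9 322. ] F [0.5 0.2 0.4] w 60.0 t 3.15 j6 2.9
```

```bash
python3 -m pendant '[[0,0,0,0,0,8.19,0.06],[0,0,0,0,0,8.19,0.06],[0,0,0,0,0,8.19,0.06],[0,0,0,0,0,8.19,0.06],[0,0,0,0,0,8.19,0.06],[0,0,0,0,0,8.19,0.06],[0,0,0,0,0,8.19,0.06],[0,0,0,0,0,8.19,0.06],[0,0,0,0,0,8.19,0.06],[0,0,0,0,0,8.19,0.06],[0,0,0,0,0,8.19,0.06]]' >/dev/null
python3 -m pendant '[[0,0,0,0,0,8.19,0.06],[0,0,0,0,0,8.19,0.06],[0,0,0,0,0,8.19,0.06],[0,0,0,0,0,8.19,0.06],[0,0,0,0,0,8.19,0.06],[0,0,0,0,0,8.19,0.06],[0,0,0,0,0,8.19,0.06],[0,0,0,0,0,8.19,0.06],[0,0,0,0,0,8.19,0.06],[0,0,0,0,0,8.19,0.06],[0,0,0,0,0,8.19,0.06]]' >/dev/null
python3 -m pendant '[[0.044,0.0027,0.03,0,0,0,0.06],[0.044,0.0027,0.03,0,0,0,0.06],[0.044,0.0027,0.03,0,0,0,0.06],[0.044,0.0027,0.03,0,0,0,0.06],[0.044,0.0027,0.03,0,0,0,0.06],[0,0,0,0,0,0,0.06],[0,0,0,0,0,0,0.06],[0,0,0,0,0,0,0.06]]'
python3 - <<'E'
from h import *
from bench import arm
need(arm.read_state(),(508.3,-72.8,80),24.1)
d=arm.get_image("wrist"); np.savez("pics/w2.npz",**d); cv2.imwrite("pics/w2.png",d["image"][:,:,::-1])
E
```

```text
clock: 6.15
position: [503.7, -59.3, 182.5]
ee_rot: [0.84, -0.543, 0.001, -0.001]
contact_force: [-0.2, 0.0, -0.1]
gripper_width: 60.0
grasp_force: 0.0
shift [ 14.1   1.5 102.5] tool-y heading -155.79 wz 0.11 tilt 0.09 pos [503.7 -59.3 182.5] F [-0.2  0.  -0.1] w 60.0 t 6.15 j6 0.22
```

View pics/w2.png

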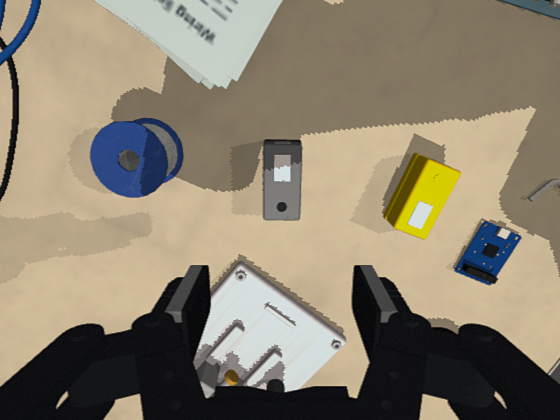

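```bash
python3 - <<'E'
from h import *
from bench import arm
d=dict(np.load("pics/w2.npz")); im=d["image"]
print(im[120:235:6,282].tolist()); print(im[200,255:310:3].tolist()); print(d["xyz"])
m=((im.max(2)<85)&(im.max(2).astype(int)-im.min(2)<14)&(im.max(2)>50)).astype(np.uint8)
k=np.zeros_like(m);k[130:230,240:330]=1;m*=k
m=cv2.morphologyEx(m,cv2.MORPH_OPEN,np.ones((3,3)))
c=max(cv2.findContours(m,0,2)[0],key=cv2.contourArea).reshape(-1,2)
print(c.min(0),c.max(0)); W=np.array([ray(d,*p,32)[:2] for p in c],np.float32); r=cv2.minAreaRect(W); print(r)
E
```

```text
[[134, 122, 98], [132, 119, 97], [135, 122, 100], [136, 123, 100], [54, 53, 52], [71, 71, 70], [160, 151, 145], [156, 148, 142], [217, 227, 229], [214, 223, 226], [177, 178, 178], [124, 123, 119], [124, 123, 120], [126, 125, 123], [37, 36, 39], [31, 31, 35], [128, 127, 122], [212, 190, 157], [210, 191, 154], [211, 192, 155]]
[[189, 171, 139], [190, 172, 140], [192, 174, 141], [97, 97, 96], [125, 124, 121], [125, 124, 122], [125, 124, 121], [126, 125, 122], [127, 126, 124], [129, 126, 125], [125, 124, 121], [126, 124, 122], [126, 125, 122], [126, 126, 122], [127, 127, 124], [125, 116, 103], [207, 186, 153], [205, 184, 152], [207, 186, 152]]
[ 533.87484969 -128.52045554  300.27543647]
[263 141] [301 169]
((517.34716796875, -93.09226989746094), (28.210283279418945, 20.35329246520996), 27.50836944580078)
```

```bash
python3 - <<'E'
from h import *
d=dict(np.load("pics/w2.npz")); im=d["image"].astype(int)
m=((im.max(2)-im.min(2)<20)&(im.max(2)>60)).astype(np.uint8)
k=np.zeros_like(m);k[130:230,240:330]=1;m*=k
m=cv2.morphologyEx(m,cv2.MORPH_OPEN,np.ones((3,3)))
for y in (150,165,185,205,215): q=np.flatnonzero(m[y]); print(y,q[0],q[-1])
for x in (268,275,290,297): q=np.flatnonzero(m[:,x]); print(x,q[0],q[-1], im[138:152,x,0].tolist())
c=max(cv2.findContours(m,0,2)[0],key=cv2.contourArea).reshape(-1,2)
r=cv2.minAreaRect(np.array([ray(d,*p,32)[:2] for p in c],np.float32)); print(r)
E
```

```text
150 265 301
165 265 301
185 263 300
205 263 299
215 263 299
268 145 219 [134, 48, 8, 42, 46, 45, 56, 68, 69, 71, 72, 71, 71, 72]
275 145 219 [135, 75, 17, 49, 66, 69, 55, 66, 71, 71, 72, 73, 70, 71]
290 145 219 [137, 105, 26, 39, 62, 72, 51, 68, 70, 72, 71, 73, 70, 73]
297 145 219 [135, 105, 23, 22, 45, 45, 48, 67, 70, 73, 71, 71, 72, 73]
((508.83355712890625, -73.35983276367188), (28.263803482055664, 57.44395065307617), 23.412248611450195)
```

```bash
python3 -m pendant '[[0.0146,0.0014,0.02,0,0,0.7,0.06],[0,0,0.035,0,0,0,0.06],[0,0,0.035,0,0,0,0.06],[0,0,0.03,0,0,0,0.06],[0,0,0,0,0,0,0.06],[0,0,0,0,0,0,0.06]]' >/dev/null
python3 - <<'E'
from h import *
from bench import arm
need(arm.read_state(),(508.6,-73.2,35),23.5)
E
```

```text
shift [ 0.   0.4 27.9] tool-y heading -156.38 wz 0.12 tilt 0.09 pos [508.9 -73.   62.9] F [-0.1  0.4 -0.7] w 59.9 t 6.8 j6 0.24
```

Descend, grip, then lift.

```bash
python3 -m pendant '[[0,0.0004,0.014,0,0,0,0.06],[0,0,0.014,0,0,0,0.06],[0,0,0,0,0,0,0.06],[0,0,0,0,0,0,0.02],[0,0,0,0,0,0,0.02],[0,0,0,0,0,0,0.02],[0,0,0,0,0,0,0.02],[0,0,0,0,0,0,0.02],[0,0,0,0,0,0,0.02]]'
python3 - <<'E'
from h import *
from bench import arm
need(arm.read_state(),(508.6,-73.2,35),23.5)
E
```

```text
clock: 7.7
position: [509.1, -73.9, 35.6]
ee_rot: [0.837, -0.548, 0.001, -0.001]
contact_force: [-1.6, 1.5, 7.1]
gripper_width: 29.0
grasp_force: 60.4
shift [-0.8  0.2  0.6] tool-y heading -156.45 wz 0.05 tilt 0.21 pos [509.1 -73.9  35.6] F [-1.6  1.5  7.1] w 29.0 t 7.7 j6 0.24
```

```bash
python3 -m pendant '[[0,0,-0.03,0,0,0,0.02],[0,0,-0.034,0,0,7.72,0.02],[0,0,-0.034,0,0,7.72,0.02],[0,0,-0.034,0,0,7.72,0.02],[0,0,-0.034,0,0,7.72,0.02],[0,0,0,0,0,7.72,0.02],[-0.0364,0.0133,0,0,0,0,0.02],[-0.0364,0.0133,0,0,0,0,0.02],[-0.0364,0.0133,0,0,0,0,0.02],[-0.0364,0.0133,0,0,0,0,0.02],[-0.0364,0.0133,0,0,0,0,0.02],[-0.0364,0.0133,0,0,0,0,0.02]]' >/dev/null
python3 -m pendant '[[0,0,0,0,0,0,0.02],[0,0,0,0,0,0,0.02],[0,0,0,0,0,0,0.02]]' 
python3 - <<'E'
from h import *
from bench import arm
need(arm.read_state(),(467.1,77.5,70),165)
d=arm.get_image("wrist"); np.savez("pics/w3.npz",**d); cv2.imwrite("pics/w3.png",d["image"][:,:,::-1])
im=d["image"];hsv=cv2.cvtColor(im,cv2.COLOR_RGB2HSV)
E
```

```text
clock: 9.2
position: [487.1, 156.8, 199.6]
ee_rot: [-0.608, 0.794, 0.0, -0.0]
contact_force: [-0.4, 0.8, -2.2]
gripper_width: 28.8
grasp_force: 59.9
shift [ 81.7  -1.5 129.7] tool-y heading 164.86 wz -0.14 tilt 0.04 pos [487.1 156.8 199.6] F [-0.4  0.8 -2.2] w 28.8 t 9.2 j6 -0.89
```

View pics/w3.png

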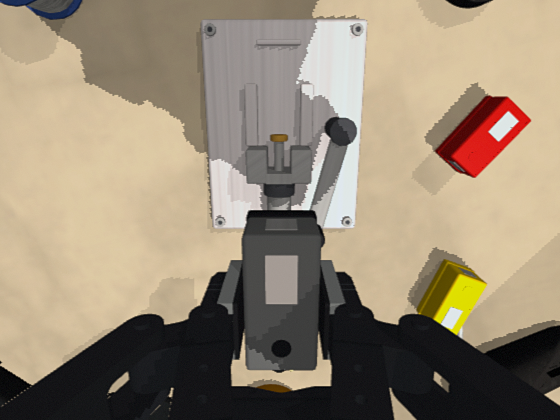

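```bash
python3 - <<'E'
from h import *
from bench import arm
d=dict(np.load("pics/w3.npz")); im=d["image"].astype(int)
m=((im.max(2)-im.min(2)<22)&(im.max(2)>110)).astype(np.uint8)
k=np.zeros_like(m);k[10:205,185:380]=1;m*=k
m=cv2.morphologyEx(m,cv2.MORPH_OPEN,np.ones((5,5)))
L=[];Rr=[]
for y in range(35,190,10):
    q=np.flatnonzero(m[y]); L.append(ray(d,q[0]-.5,y,12)[:2]);Rr.append(ray(d,q[-1]+.5,y,12)[:2])
    if y%30==5: print(y,q[0],q[-1])
T=[ray(d,x,np.flatnonzero(m[:,x])[0]-.5,12)[:2] for x in range(215,350,15)]
def fit(P):
    vx,vy,x,y=cv2.fitLine(np.array(P,np.float32),cv2.DIST_HUBER,0,.01,.01).ravel(); return np.degrees(np.arctan2(vy,vx))%180,np.array([x,y])
for n,P in (("L y=-60",L),("R y=68",Rr),("T x=-95",T)): print(n,fit(P))
ex=np.array([np.cos(np.radians(75)),np.sin(np.radians(75))]);ey=np.array([-ex[1],ex[0]])
O=np.array([478.25,119.0])
loc=lambda p:np.array([(p[:2]-O)@ex,(p[:2]-O)@ey]).round(1)
for n,P in (("L",L),("R",Rr),("T",T)): print(n,loc(fit(P)[1]))
for u,v in [(210,30),(358,28),(220,221),(348,221)]: print("screw",loc(ray(d,u,v,12)))
g=im.sum(2)//3
for y in (90,105,120): print(y,g[y,240:320].tolist())
for u in (246,257,301.5,313): print("wall",u,loc(ray(d,u,110,20)))
print("bead",loc(ray(d,278,42,16)),"tip",loc(ray(d,279,138,28)),"pivot",loc(ray(d,341,131,72)))
E
```

```text
35 202 365
65 203 364
95 205 362
125 207 360
155 209 358
185 210 356
L y=-60 (np.float32(74.822075), array([531.87854,  88.58425], dtype=float32))
R y=68 (np.float32(74.91695), array([402.89413,  95.73733], dtype=float32))
T x=-95 (np.float32(164.89479), array([456.21338 ,  26.259676], dtype=float32))
L [-15.5 -59.7]
R [-42.   66.8]
T [-95.3  -2.7]
screw [-87.5 -52.4]
screw [-88.7  60.5]
screw [ 66.4 -52.6]
screw [66.6 61. ]
90 [126, 124, 121, 121, 117, 133, 144, 146, 144, 145, 145, 145, 144, 146, 148, 141, 119, 124, 144, 150, 147, 144, 141, 141, 143, 145, 147, 149, 149, 150, 149, 148, 149, 151, 151, 152, 151, 153, 151, 149, 150, 151, 150, 148, 148, 149, 151, 150, 149, 147, 147, 150, 150, 149, 146, 146, 132, 124, 126, 124, 96, 153, 217, 226, 224, 223, 222, 222, 223, 222, 224, 224, 220, 195, 212, 222, 223, 226, 224, 222]
105 [125, 124, 123, 121, 107, 120, 143, 146, 144, 143, 143, 143, 144, 145, 145, 145, 134, 118, 138, 150, 148, 144, 141, 141, 142, 144, 146, 149, 149, 149, 149, 147, 150, 150, 152, 150, 151, 151, 150, 146, 147, 150, 149, 147, 147, 150, 150, 149, 148, 147, 148, 150, 150, 149, 144, 129, 123, 125, 127, 125, 105, 120, 143, 149, 146, 145, 145, 143, 143, 144, 145, 141, 134, 141, 146, 146, 149, 151, 147, 146]
120 [150, 147, 128, 121, 121, 121, 134, 143, 143, 142, 142, 140, 141, 143, 144, 145, 136, 111, 135, 149, 147, 145, 140, 141, 141, 143, 145, 148, 147, 147, 146, 149, 148, 148, 150, 149, 150, 150, 149, 149, 148, 148, 150, 147, 147, 148, 150, 148, 148, 147, 146, 147, 150, 149, 131, 121, 123, 124, 125, 114, 109, 128, 142, 144, 143, 143, 141, 142, 142, 143, 145, 136, 128, 141, 146, 147, 149, 150, 146, 145]
wall 246 [-28.8 -25.9]
wall 257 [-28.8 -17.3]
wall 301.5 [-28.7  17.9]
wall 313 [-28.7  27. ]
bead [-78.4  -0.5] tip [-7.7  0.1] pivot [-16.7  41.4]
```

```bash
python3 - <<'E'
from h import *
d=dict(np.load("pics/w3.npz")); im=d["image"].astype(int); g=im.sum(2)//3
ex=np.array([np.cos(np.radians(74.9)),np.sin(np.radians(74.9))]);ey=np.array([-ex[1],ex[0]])
O=np.array([478.1,118.5])
loc=lambda p:np.array([(p[:2]-O)@ex,(p[:2]-O)@ey]).round(1)
print("tcp",loc(np.array([487.1,156.8])))
for y in (238,250): print(y,g[y,236:252].tolist(),g[y,312:330].tolist())
print(g[205:245,290].tolist(), g[355:380,300].tolist())
for u,v in [(244,236),(318.5,236),(244,245),(319.5,245),(282,236),(282,369)]: print(u,v,loc(ray(d,u,v,196.6)))
print("pocket",(O-43*ex).round(1))
E
```

```text
tcp [39.3  1.3]
238 [192, 191, 192, 195, 195, 134, 68, 58, 67, 71, 73, 73, 74, 73, 74, 74] [74, 74, 75, 74, 74, 73, 74, 72, 63, 48, 41, 30, 52, 159, 183, 180, 180, 179]
250 [193, 193, 193, 197, 199, 151, 82, 56, 63, 68, 72, 74, 74, 75, 74, 73] [74, 73, 74, 72, 74, 73, 69, 64, 67, 157, 179, 178, 176, 178, 178, 178, 180, 180]
[79, 90, 90, 92, 95, 22, 7, 9, 13, 11, 13, 18, 38, 54, 81, 80, 79, 77, 79, 78, 78, 79, 78, 80, 102, 70, 51, 53, 54, 59, 67, 73, 77, 74, 74, 74, 75, 73, 73, 71] [62, 62, 61, 61, 60, 61, 61, 59, 62, 61, 60, 61, 61, 58, 57, 124, 191, 187, 184, 185, 183, 184, 183, 184, 184]
244 236 [ 10.1 -11.7]
318.5 236 [10.1 14.8]
244 245 [ 13.6 -11.8]
319.5 245 [13.6 15.2]
282 236 [10.1  1.8]
282 369 [67.2  1.8]
pocket [466.9  77. ]
```

```bash
python3 -m pendant '[[0.0272,-0.0004,0,0,0,0,0.02],[0.0272,-0.0004,0,0,0,0,0.02],[0.0272,-0.0005,0,0,0,0,0.02],[0,0,0.03,0,0,0,0.02],[0,0,0.03,0,0,0,0.02],[0,0,0.03,0,0,0,0.02],[0,0,0.02,0,0,0,0.02],[0,0,0.015,0,0,0,0.02],[0,0,0,0,0,0,0.02],[0,0,0,0,0,0,0.02]]' >/dev/null
python3 - <<'E'
from h import *
from bench import arm
need(arm.read_state(),(467.1,77.7,48),164.9)
E
```

```text
shift [ 0.2  0.7 27. ] tool-y heading 164.84 wz -0.06 tilt 0.02 pos [467.8  77.7  75. ] F [ 0.4 -0.4 -0.6] w 28.6 t 10.25 j6 -0.77
```

```bash
python3 -m pendant '[[0.0002,0.0007,0.009,0,0,0,0.02],[0,0,0.009,0,0,0,0.02],[0,0,0.006,0,0,0,0.02],[0,0,0.003,0,0,0,0.02],[0,0,0,0,0,0,0.02],[0,0,0,0,0,0,0.02]]'
python3 - <<'E'
from h import *
from bench import arm
need(arm.read_state(),(467.1,77.7,48),164.9)
E
```

```text
clock: 10.85
position: [466.7, 78.4, 47.7]
ee_rot: [-0.608, 0.794, -0.0, -0.0]
contact_force: [-0.9, 0.0, 0.0]
gripper_width: 28.8
grasp_force: 60.0
shift [ 0.6 -0.5 -0.3] tool-y heading 164.91 wz 0.01 tilt 0.0 pos [466.7  78.4  47.7] F [-0.9  0.   0. ] w 28.8 t 10.85 j6 -0.77
```

```bash
python3 -m pendant '[[0.0004,-0.0003,0.0007,0,0,0,0.02],[0,0,0,0,0,0,0.02],[0,0,0,0,0,0,0.02]]'

```

```text
clock: 11.15
position: [466.8, 78.4, 47.7]
ee_rot: [-0.608, 0.794, 0.0, 0.0]
contact_force: [-3.9, 3.2, 7.0]
gripper_width: 28.8
grasp_force: 60.9
```

```bash
python3 -m pendant '[[0,0,0,0,0,0,0.034],[0,0,0,0,0,0,0.044],[0,0,0,0,0,0,0.044],[0,0,0,0,0,0,0.044],[0,0,0,0,0,0,0.044],[0,0,-0.02,0,0,0,0.044],[0,0,-0.04,0,0,0,0.044],[-0.03,0,-0.045,0,0,0,0.03],[-0.04,0,-0.045,0,0,0,0.02],[0,0,0,0,0,0,0.02],[0,0,0,0,0,0,0.02]]'
python3 - <<'E'
from h import *
from bench import arm
need(arm.read_state(),(467.1,77.7,48),164.9)
d=arm.get_image("wrist"); np.savez("pics/w4.npz",**d); cv2.imwrite("pics/w4.png",d["image"][:,:,::-1])
E
```

```text
clock: 12.25
position: [482.7, 137.3, 186.4]
ee_rot: [-0.608, 0.794, 0.0, 0.001]
contact_force: [-0.3, -0.3, -0.5]
gripper_width: 19.9
grasp_force: 0.0
shift [ 61.8  -0.3 138.3] tool-y heading 164.94 wz 0.04 tilt 0.09 pos [482.7 137.3 186.4] F [-0.3 -0.3 -0.5] w 19.9 t 12.25 j6 -0.86
```

View pics/w4.png

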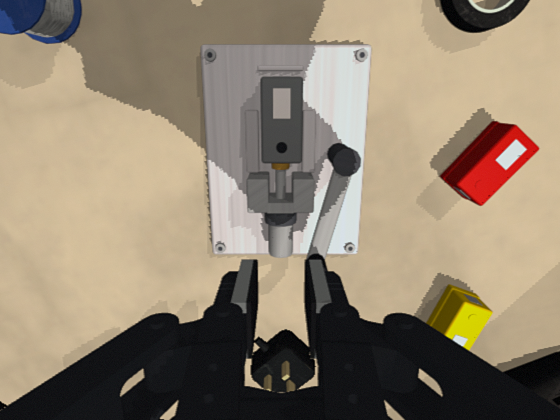

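```bash
cat >> h.py <<'E'
EX=np.array([np.cos(np.radians(74.9)),np.sin(np.radians(74.9))]);EY=np.array([-EX[1],EX[0]]);O=np.array([478.1,118.5])
wld=lambda x,y,z:np.array([*(O+x*EX+y*EY),z])
loc=lambda p:np.array([(p[:2]-O)@EX,(p[:2]-O)@EY]).round(1)
E
python3 - <<'E'
from h import *
from bench import arm
d=dict(np.load("pics/w4.npz")); e=dict(np.load("pics/w1.npz")); s=dict(np.load("pics/scene0.npz"))
print("relay",[loc(ray(d,u,v,44)) for u,v in [(261.5,79),(301.5,77.5),(263,163),(302,163)]])
for p in [(-14,46,48),(-14,46,73.5),(64,46,73.5),(64,46,49)]: print(p,proj(d,wld(*p)).round(),proj(e,wld(*p)).round(),proj(s,wld(*p)).round())
print(loc(ray(e,218,156,73.5)),loc(ray(e,291,167,73.5)))
need(arm.read_state(),wld(64,46,150),299.9)
print("rot only; local tcp",loc(arm.read_state()["position"]))
E
```

```text
relay [array([-69. , -12.7]), array([-70. ,  14.2]), array([-12.1, -12.5]), array([-12.1,  15.6])]
(-14, 46, 48) [345. 161.] [291. 169.] [244. 198.]
(-14, 46, 73.5) [352. 168.] [292. 174.] [244. 189.]
(64, 46, 73.5) [345. 278.] [216. 176.] [239. 172.]
(64, 46, 49) [340. 263.] [220. 172.] [240. 180.]
[60.  25.3] [-13.4  39. ]
shift [-45.8  44.9  35.2] tool-y heading 164.89 wz 44.99 tilt 0.1 pos [481.9 136.3 185.2] F [-0.3 -0.8  0.1] w 19.8 t 12.3 j6 -0.86
rot only; local tcp [18.2  1. ]
```

```bash
python3 - <<'E'
from h import *
e=dict(np.load("pics/w1.npz")); s=dict(np.load("pics/scene0.npz")); t=dict(np.load("pics/side0.npz"));d=dict(np.load("pics/w4.npz"))
for n,D,u,v in [("w1",e,218,156),("scene",s,247.3,172.8),("side",t,225+(497-390)/3,130+97/3)]: print(n,loc(ray(D,u,v,73.5)))
print("pivot z50",loc(ray(d,343,160,60)))
th=.27
for th in (.2,.25,.3): print(th,proj(e,wld(-14+78*np.cos(th),46-78*np.sin(th),73.5)),proj(d,wld(-14+78*np.cos(th),46-78*np.sin(th),73.5)))
im=e["image"];cv2.imwrite("pics/x.png",cv2.resize(im[140:180,200:310,::-1],None,fx=7,fy=7,interpolation=cv2.INTER_CUBIC))
E
```

```text
w1 [60.  25.3]
scene [57.2 25.7]
side [59.6 25.9]
pivot z50 [-16.9  42.3]
0.2 [216.02067437 161.234972  ] [323.54457995 275.56713309]
0.25 [216.5536848  157.46565131] [318.1765762  274.44195288]
0.3 [217.28086689 153.71475455] [312.87386106 273.07104293]
```

View pics/x.png

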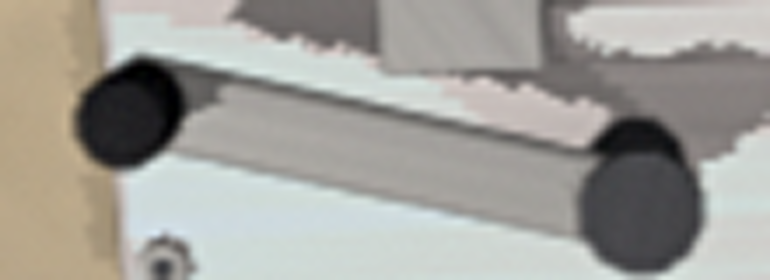

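```bash
python3 -m pendant '[[0,0,0,0,0,7.5,0.02],[0,0,0,0,0,7.5,0.02],[0,0,0,0,0,7.5,0.02],[0,0,0,0,0,7.5,0.02],[0,0,0,0,0,7.5,0.02],[0,0,0,0,0,7.5,0.02],[0,0,0,0,0,7.5,0.022],[0,0,0,0,0,0,0.022],[0,0,0,0,0,0,0.022]]' >/dev/null
python3 - <<'E'
from h import *
from bench import arm
need(arm.read_state(),wld(61.4,26,110),112.4)
E
```

```text
shift [-6.8 50.1 74.6] tool-y heading 112.5 wz 0.1 tilt 0.17 pos [482.1 135.8 184.7] F [-0.6  0.4  0.2] w 22.1 t 13.2 j6 -1.78
```

```bash
python3 -m pendant '[[-0.0034,0.025,0.02,0,0,0,0.022],[-0.0034,0.025,0.025,0,0,0,0.022],[0,0,0.03,0,0,0,0.022],[0,0,0,0,0,0,0.022],[0,0,0,0,0,0,0.022],[0,0,0,0,0,0,0.022]]' >/dev/null
python3 - <<'E'
from h import *
from bench import arm
need(arm.read_state(),wld(61.4,26,80),112.4)
d=arm.get_image("wrist"); np.savez("pics/w5.npz",**d)
im=d["image"]; cv2.imwrite("pics/w5.png",im[150:420,120:440,::-1]); print(proj(d,wld(61.4,26,73.5)))
s=arm.get_image("scene"); np.savez("pics/s5.npz",**s); c=cv2.resize(s["image"][140:240,200:320,::-1],None,fx=3,fy=3)
cv2.imwrite("pics/w5.png",np.hstack([cv2.resize(im[150:420,120:440,::-1],(356,300)),c]))
E
```

```text
shift [ 2.2 -0.3 32.2] tool-y heading 112.42 wz 0.02 tilt 0.13 pos [470.9 185.6 112.2] F [0.2 0.  0.1] w 22.0 t 13.8 j6 -1.88
[281.72951821 261.47609621]
```

View pics/w5.png

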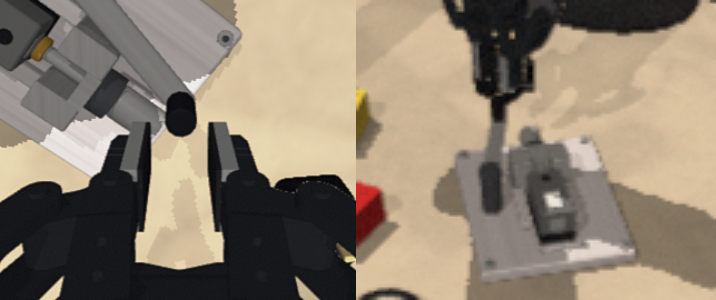

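```bash
python3 -m pendant '[[0.0022,-0.0003,0.016,0,0,0,0.022],[0,0,0.016,0,0,0,0.022],[0,0,0,0,0,0,0.022],[0,0,0,0,0,0,0.022]]'
python3 - <<'E'
from h import *
from bench import arm
st=arm.read_state(); need(st,wld(61.4,26,80),112.4)
M=R.from_quat(st["ee_rot"]).as_matrix()
th=np.linspace(.26,1.62,12); P=np.array([wld(-14+78*np.cos(t),46-78*np.sin(t),80) for t in th])
print((np.diff(P,axis=0)@M).round(1).tolist())
E
```

```text
clock: 14.3
position: [468.6, 184.5, 79.8]
ee_rot: [-0.194, 0.981, 0.0, 0.001]
contact_force: [-0.3, -0.6, 1.1]
gripper_width: 22.0
grasp_force: 0.0
shift [-0.4 -0.1 -0.2] tool-y heading 112.41 wz 0.01 tilt 0.07 pos [468.6 184.5  79.8] F [-0.3 -0.6  1.1] w 22.0 t 14.3 j6 -1.88
[[-5.4, -8.0, 0.0], [-4.4, -8.6, 0.0], [-3.3, -9.1, 0.0], [-2.1, -9.4, 0.0], [-1.0, -9.6, 0.0], [0.2, -9.6, -0.0], [1.4, -9.5, -0.0], [2.6, -9.3, -0.0], [3.7, -8.9, -0.0], [4.8, -8.4, -0.0], [5.8, -7.7, -0.0]]
```

```bash
python3 -m pendant '[[-0.0054,-0.008,0,0,0,0,0.022],[-0.0044,-0.0086,0,0,0,0,0.022],[-0.0033,-0.0091,0,0,0,0,0.022],[-0.0021,-0.0094,0,0,0,0,0.022],[-0.001,-0.0096,0,0,0,0,0.022],[0.0002,-0.0096,0,0,0,0,0.022]]'
python3 -m pendant '[[0.0014,-0.0095,0,0,0,0,0.022],[0.0026,-0.0093,0,0,0,0,0.022],[0.0037,-0.0089,0,0,0,0,0.022],[0.0048,-0.0084,0,0,0,0,0.022],[0.0058,-0.0077,0,0,0,0,0.022],[0,0,0,0,0,0,0.022],[0,0,0,0,0,0,0.022],[0,0,0,0,0,0,0.022]]'
python3 - <<'E'
from h import *
from bench import arm
st=arm.read_state(); need(st,wld(-14,-32,80),112.4); print(loc(st["position"]))
E
```

```text
clock: 14.9
position: [503.8, 139.2, 78.8]
ee_rot: [-0.194, 0.981, -0.0, -0.0]
contact_force: [1.4, 0.8, 1.1]
gripper_width: 21.8
grasp_force: 0.5
clock: 15.7
position: [503.1, 92.8, 78.9]
ee_rot: [-0.194, 0.981, -0.0, -0.0]
contact_force: [0.3, 0.3, -0.3]
gripper_width: 21.9
grasp_force: 0.0
shift [-3.6  2.7 -1.1] tool-y heading 112.42 wz 0.02 tilt 0.05 pos [503.1  92.8  78.9] F [ 0.3  0.3 -0.3] w 21.9 t 15.7 j6 -1.68
[-18.3 -30.8]
```

```bash
python3 -m pendant '[[0.001,-0.0015,0,0,0,0,0.022],[0.001,-0.0015,0,0,0,0,0.022],[0,0,0,0,0,0,0.022],[0,0,0,0,0,0,0.022]]'
python3 -m pendant '[[0.0005,-0.0015,0,0,0,0,0.022],[0,0,0,0,0,0,0.022],[0,0,0,0,0,0,0.022]]'

```

```text
clock: 16.1
position: [503.1, 91.1, 78.9]
ee_rot: [-0.194, 0.981, 0.001, 0.001]
contact_force: [-1.4, 8.2, -0.8]
gripper_width: 21.8
grasp_force: 3.8
clock: 16.4
position: [503.1, 90.8, 78.9]
ee_rot: [-0.195, 0.981, 0.002, 0.002]
contact_force: [-4.1, 13.2, -0.6]
gripper_width: 22.1
grasp_force: 6.9
```

```bash
python3 -m pendant '[[-0.0015,0.0055,0,0,0,0,0.022],[0,0,0,0,0,0,0.022],[0,0,-0.02,0,0,0,0.022],[0,0,-0.04,0,0,0,0],[0,0,-0.04,0,0,-7.5,0],[0,0,0,0,0,-7.5,0],[0,0,0,0,0,-7.5,0],[0,0,0,0,0,-7.5,0],[0,0,0,0,0,-7.5,0],[0,0,0,0,0,-7.5,0],[0,0,0,0,0,-7.5,0],[0,0,0,0,0,0,0]]'
python3 - <<'E'
from h import *
from bench import arm
st=arm.read_state(); need(st,wld(-97,0.5,110),164.9); print(loc(st["position"]))
s=arm.get_image("scene"); np.savez("pics/s6.npz",**s); d=arm.get_image("wrist"); np.savez("pics/w6.npz",**d)
cv2.imwrite("pics/w6.png",np.hstack([cv2.resize(d["image"][:,:,::-1],(400,300)),cv2.resize(s["image"][140:240,200:320,::-1],None,fx=3,fy=3)]))
E
```

```text
clock: 17.6
position: [501.8, 92.8, 178.8]
ee_rot: [-0.608, 0.794, -0.0, -0.0]
contact_force: [-0.4, -0.2, 0.0]
gripper_width: 0.0
grasp_force: 0.0
shift [78.3 30.  68.9] tool-y heading 164.86 wz -0.04 tilt 0.05 pos [501.8  92.8 178.8] F [-0.4 -0.2  0. ] w 0.0 t 17.6 j6 -0.77
[-18.7 -29.6]
```

View pics/w6.png

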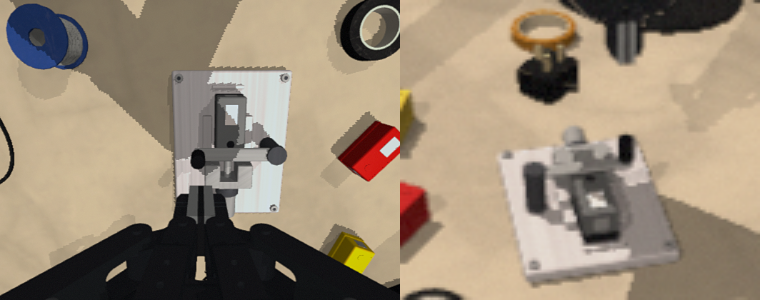

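```bash
python3 -m pendant '[[0.0392,0.015,0,0,0,0,0],[0.0391,0.015,0,0,0,0,0],[0,0,0.035,0,0,0,0],[0,0,0.034,0,0,0,0],[0,0,0.03,0,0,0,0],[0,0,0,0,0,0,0],[0,0,0,0,0,0,0]]'
python3 - <<'E'
from h import *
from bench import arm
st=arm.read_state(); need(st,wld(-82,0.5,45),164.9); print(loc(st["position"]))
E
```

```text
clock: 18.4
position: [453.0, 25.6, 80.2]
ee_rot: [-0.608, 0.794, -0.0, -0.0]
contact_force: [-0.6, -0.3, 0.9]
gripper_width: 0.0
grasp_force: 0.0
shift [-14.3   0.5  35.2] tool-y heading 164.87 wz -0.03 tilt 0.05 pos [453.   25.6  80.2] F [-0.6 -0.3  0.9] w 0.0 t 18.4 j6 -0.68
[-96.3   0. ]
```

```bash
python3 -m pendant '[[0,0.0005,0.018,0,0,0,0],[0,0,0.012,0,0,0,0],[0,0,0.005,0,0,0,0],[0,0,0,0,0,0,0],[0,0,0,0,0,0,0]]'
python3 -m pendant '[[-0.003,0,0,0,0,0,0],[-0.003,0,0,0,0,0,0],[-0.003,0,0,0,0,0,0],[-0.003,0,0,0,0,0,0],[0,0,0,0,0,0,0],[0,0,0,0,0,0,0]]'

```

```text
clock: 18.9
position: [453.1, 26.1, 46.0]
ee_rot: [-0.608, 0.794, -0.0, 0.001]
contact_force: [0.6, 1.1, -0.0]
gripper_width: -0.3
grasp_force: 0.0
clock: 19.5
position: [455.3, 37.4, 44.9]
ee_rot: [-0.608, 0.794, 0.0, -0.0]
contact_force: [0.1, -0.5, -0.5]
gripper_width: -0.0
grasp_force: 0.0
```

```bash
for i in 1; do python3 -m pendant '[[-0.002,0,0,0,0,0,0],[-0.002,0,0,0,0,0,0],[0,0,0,0,0,0,0],[0,0,0,0,0,0,0]]'
python3 -m pendant '[[-0.002,0,0,0,0,0,0],[-0.002,0,0,0,0,0,0],[0,0,0,0,0,0,0],[0,0,0,0,0,0,0]]'
python3 -m pendant '[[-0.001,0,0,0,0,0,0],[-0.001,0,0,0,0,0,0],[0,0,0,0,0,0,0],[0,0,0,0,0,0,0]]'; done
```

```text
clock: 19.9
position: [456.3, 41.2, 44.9]
ee_rot: [-0.608, 0.794, 0.0, -0.0]
contact_force: [-0.2, -0.3, 0.8]
gripper_width: 0.2
grasp_force: 0.1
clock: 20.3
position: [456.0, 43.7, 44.9]
ee_rot: [-0.608, 0.794, 0.0, -0.002]
contact_force: [-1.2, -4.9, 4.6]
gripper_width: -0.1
grasp_force: 2.9
clock: 20.7
position: [456.0, 45.1, 44.8]
ee_rot: [-0.608, 0.794, 0.0, -0.003]
contact_force: [-1.3, -7.5, 3.9]
gripper_width: -0.2
grasp_force: 4.0
```

```bash
for i in 1; do python3 -m pendant '[[-0.001,0,0,0,0,0,0],[-0.001,0,0,0,0,0,0],[0,0,0,0,0,0,0],[0,0,0,0,0,0,0]]'
python3 -m pendant '[[-0.001,0,0,0,0,0,0],[-0.001,0,0,0,0,0,0],[0,0,0,0,0,0,0],[0,0,0,0,0,0,0]]'
python3 -m pendant '[[-0.001,0,0,0,0,0,0],[-0.001,0,0,0,0,0,0],[0,0,0,0,0,0,0],[0,0,0,0,0,0,0]]'; done | grep -v rot
```

```text
clock: 21.1
position: [456.2, 46.6, 44.8]
contact_force: [-2.0, -10.4, 6.4]
gripper_width: -0.2
grasp_force: 4.7
clock: 21.5
position: [456.6, 48.1, 44.9]
contact_force: [-0.3, -11.2, 6.2]
gripper_width: -0.3
grasp_force: 5.6
clock: 21.9
position: [457.0, 49.8, 44.9]
contact_force: [-0.6, -12.9, 6.1]
gripper_width: 0.0
grasp_force: 6.3
```

```bash
for i in 1; do python3 -m pendant '[[-0.001,0,0,0,0,0,0],[-0.0005,0,0,0,0,0,0],[0,0,0,0,0,0,0],[0,0,0,0,0,0,0]]'
python3 -m pendant '[[-0.001,0,0,0,0,0,0],[0,0,0,0,0,0,0],[0,0,0,0,0,0,0]]'
python3 -m pendant '[[-0.001,0,0,0,0,0,0],[0,0,0,0,0,0,0],[0,0,0,0,0,0,0]]'; done | grep -v rot
```

```text
clock: 22.3
position: [457.3, 51.0, 44.9]
contact_force: [-0.4, -14.9, 6.5]
gripper_width: -0.2
grasp_force: 6.9
clock: 22.6
position: [457.4, 51.2, 44.9]
contact_force: [0.5, -17.5, 6.7]
gripper_width: 0.4
grasp_force: 8.4
clock: 22.9
position: [457.3, 51.3, 44.9]
contact_force: [1.8, -21.4, 8.0]
gripper_width: -0.2
grasp_force: 10.4
```

```bash
python3 -m pendant '[[-0.0005,0,0,0,0,0,0],[0,0,0,0,0,0,0],[0,0,0,0,0,0,0],[0,0,0,0,0,0,0],[0,0,0,0,0,0,0],[0,0,0,0,0,0,0],[0,0,0,0,0,0,0],[0,0,0,0,0,0,0]]'
python3 - <<'E'
from h import *
from bench import arm
d=arm.get_image("wrist"); s=arm.get_image("scene"); st=arm.read_state(); print(loc(st["position"]),st["contact_force"])
cv2.imwrite("pics/f.png",np.hstack([cv2.resize(d["image"][:,:,::-1],(400,300)),cv2.resize(s["image"][140:240,200:320,::-1],None,fx=3,fy=3)]))
E
```

```text
clock: 23.7
position: [457.3, 51.4, 44.9]
ee_rot: [-0.607, 0.794, -0.0, -0.006]
contact_force: [2.6, -24.3, 8.2]
gripper_width: -0.1
grasp_force: 11.4
[-70.2   2.6] [  1.89608693 -23.92396067   8.79427388]
```

View pics/f.png

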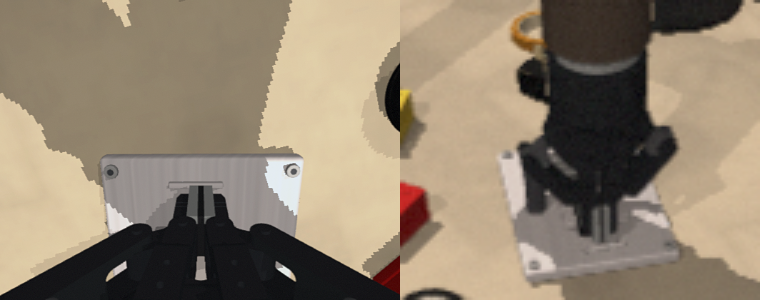

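```bash
python3 -c "
from bench import arm
print(arm.job_done())"
```

```text
the job is handed in; nothing more can be done
None
```

I set the relay in the pocket, swung the lever shut against its stop, pressed the relay home with about 24 N and handed the job in with the push still on. The finger position matched the hard stop, but the last pictures hid the relay and no verdict came back.

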